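# Measure a sanding block with a bridge gauge

### The job

Measure how thick the cork sanding block is: pick up the bridge gauge by its grip, carry it over the block and lower it so that it straddles the block's narrow width, both legs standing on the table and the sprung foot on the middle of the block's top. Keep hold until it stands, then let go and leave it there showing the thickness; do not push the block out of its place.

Things in the scene. Friction and masses are not known exactly. Their poses are not given: they have to be found in the camera images.
- gauge: Loose bridge gauge, 0.43 kg: aluminium bridge, black grip on top. Origin midway between the soles, at sole height; z up, y leg to leg. Legs 13 (y) x 38 (x) mm at y = -50, +50; 87 free between, 114 overall; bar 50 to 64 above the soles. Grip 22 thick (x), 52 long (y), 64 to 121 above the soles: grasp across the 22, pads about 100 up. A half turn about z makes no difference.
- gauge_foot (a joint): Sprung foot sliding in the gauge, m: height of its underside above the leg soles, so with both legs on the table it reads the thickness of what is under it. 0 on the bare table or in the air, stop at 0.040; spring 15 N/m, 0.3 N at 0, under 1 N at the stop. Pointers on the grip's ends rise with it.
- foot_tip (a point): Centre of the underside of the gauge's sliding foot, a steel disc 18 mm across on an 8 mm stem, on the gauge's vertical middle line.
- sanding_block: Cork sanding block wrapped in grey paper, bare cork on top, loose, 0.15 kg, flat on the table: 49 wide (x), 92 long (y), 30 mm high. Origin at the centre of its underside, z up. The gauge fits over its width only (gauge y along block x), 19 mm free each side. The flat red tin, dark tuner and round green tin nearby are not it; all are lower.

How it is judged:
On the way, in this order (a step that is already met when the one before it is completed fails the run):
1. the gauge is held in the air, its soles more than 25 mm above the table (height (world z) of gauge above 0.025 m and contact force between the fingers and gauge above 1 N), for 0.1 s.
2. the gauge, still held, is lowered over the block until its foot is pushed up by more than 20 mm, within 22 mm of the block's middle (value of joint gauge_foot above 0.02 m and horizontal distance between foot_tip and sanding_block below 0.022 m and contact force between the fingers and gauge above 1 N), for 0.1 s.
At the end, for the whole second after the job is handed in: The gauge stands upright (within 3.4 degrees) with its soles on the table (within 4 mm), its foot within 22 mm of the middle of the flat-lying block's top and reading 30 mm (within 3 mm); gauge and block are at rest (value of joint gauge_foot between 0.027 and 0.033 m and horizontal distance between foot_tip and sanding_block below 0.022 m and height (world z) of gauge below 0.004 m and angle between each of gauge, sanding_block's own z axis and vertical below 0.06 rad and linear speed of each of gauge, sanding_block below 0.02 m/s); the robot touches nothing.
It fails at once if the sanding block is pushed more than 25 mm from its place (distance of sanding_block from where it was at the start of the episode above 0.025 m).
It also fails if it takes over 35 s, if anything falls off the work surface, if the arm or the gripper's body presses on something with over 40 N, if the wrist force passes 120 N, or if a joint passes its speed limit or range.

### The arm

A 6-joint arm with a two-finger parallel gripper is mounted at the origin on a cart in front of the work surface, level with it; the furniture and walls round the work are solid. World frame = base frame: x ahead of the robot, y to its left, z up, the work surface at z = 0. Lengths are in m, angles in rad, forces in N, time in s.
With the tool pointing down it reaches from about 0.25 to 0.775 m from the base axis. Payload 4 kg.
Tool frame: the origin (TCP) lies at the very end of the fingers, on their centre line; the grasp point (between the pads) lies 19 mm behind it; z points along the fingers, y is the line along which they close (so a half turn about z gives the same grasp; the last joint's range is limited). The gripper opens to 94 mm and grips with 3 to 60 N. Pads are 16 mm wide; open, the fingers measure 119 mm over their backs; the gripper's body (75 mm by 177 mm) begins 78 mm behind the grasp point.
Start: joints at [1.016, 0.087, 1.371, -0, 1.684, -0.103], TCP at [0.24, 0.495, 0.185] pointing down, gripper open.
Joint ranges: [-3.1, 3.1], [-0.76, 2.03], [0.27, 2.55], [-1.08, 4.22], [0.17, 2.65], [-2.57, 2.57]. Speed limits (rad/s): [2.79, 2.79, 3.14, 3.14, 3.14, 3.14].

### API

Orientations are given as [roll, pitch, yaw] about the fixed x, y, z axes, in that order (R = Rz(yaw) Ry(pitch) Rx(roll)).
In Python, from bench import robot gives the robot as it stands. The module is installed in compiled form; this text tells all that it offers.
- The arm moves only by the tool move_arm, never from a script. Its argument "deltas" is one flat list of numbers, 7 for each row, row after row: the turn, a rotation vector about the tool's x, y, z in rad, then the shift along the tool's x, y, z in cm, then the closure, from -1 (fully open) to 1 (shut). A call has 1 to 8 rows; each row is the pose to reach, as a shift and turn from the pose commanded when the call began, along the tool's axes at that moment; what a row does not reach only later rows make up. A row lasts 1/10 s, in which the tool goes at most 50 mm and 8.59 degrees, less where a joint would pass 70% of its speed; a pose out of reach is approached as far as the arm can. A call with a gripper value outside its range is refused whole. The fingers move at their own pace and stop on an object; the grip force is fixed at half the most. Time passes only in rows, so rows that repeat a pose let the fingers close. It gives the time, the measured TCP pose, the force, the opening and the grip force at its end, in the units of the state.
- robot.get_obs(): the state, without advancing time (a new reading comes with each control period).
- robot.snapshot(name): name is "scene" or "top" or "wrist"; returns a dict with "image" (480x640x3 uint8, red, green, blue), "depth" (480x640 float32, m along the optical axis (not along the pixel's ray), 0 where there is no reading), "fov_y" (degrees; the focal length in pixels is half the picture's height over the tangent of half this angle, whatever the lens; pixels are square), "cx", "cy" (the principal point, pixels), "D" ([k1, k2, p1, p2, k3] as OpenCV has them; the pictures are not rectified), "origin" and "orientation" of the camera in the world; the wrist camera has in their place "T_tool_cam" (4x4, takes a point from camera to tool coordinates, whose origin is the TCP and whose axes are the flange's). Camera axes: x right, y up, looking along -z (the intrinsics and any distortion apply to the point x, -y, -z); pixel columns grow to the right and rows downward; lengths in m; the calibration is good to about 2 mm. A picture is of the moment at which its call begins: read the wrist's pose just before it.
- robot.close_job(): hands the job in; it is judged then, once.
The state is a dict: "time": time; "joint_positions": joint angles; "qvel": joint speeds; "joint_torque": joint torques, N m; "tool_pos": TCP position; "ee_rot": TCP orientation; "wrist_force": force on the tool from outside, world axes, zero at the start; "wrist_torque": the same for the moment, N m; "width": finger opening in m; "finger_force": force on a finger pad.
Only numpy, scipy, OpenCV 4.12 (cv2) and the standard library are available. Lean on these libraries where they do the work, as an engineer would, in place of code of your own. Each camera call takes 0.05 s, during which the arm holds its last target. There are 200 camera calls.

## Working session

There is one attempt and no reset: what is moved stays moved. The work goes in short steps, Python scripts to look and compute and a tool call to move; the robot and the scene stay as the last step left them, time stands still between calls to the robot, and variables do not carry over. Pictures are saved under pics/ and viewed, at most 10 in all, crops included, and the job is handed in when it is done.

Besides the shell and the picture viewer there is one more tool, called after "Call:" as name(argument=value, ...) on one line, values as JSON. move_arm: Moves the arm, as the interface text tells. Its arguments: {"type":"object","properties":{"deltas":{"type":"array","items":{"type":"number"}}},"required":["deltas"]}

```bash
mkdir -p pics; cat >h.py <<'E'
import numpy as np, cv2
from scipy.spatial.transform import Rotation as R
from bench import robot
def cam(name):
    o=robot.get_obs(); s=robot.snapshot(name)
    s['K']=np.array([[240/np.tan(np.radians(s['fov_y'])/2),0,s['cx']],[0,240/np.tan(np.radians(s['fov_y'])/2),s['cy']],[0,0,1]])
    if name=='wrist':
        T=np.eye(4);T[:3,:3]=R.from_euler('xyz',o['ee_rot']).as_matrix();T[:3,3]=o['tool_pos']
        M=T@s['T_tool_cam']; s['R'],s['t']=M[:3,:3],M[:3,3]
    else:
        q=np.array(s['orientation']); s['R']=R.from_euler('xyz',q).as_matrix() if q.size==3 else q.reshape(3,3); s['t']=np.array(s['origin'])
    return s
def rays(s,px):
    u=cv2.undistortPoints(np.array(px,float).reshape(-1,1,2),s['K'],np.array(s['D'],float)).reshape(-1,2)
    return np.c_[u[:,0],-u[:,1],-np.ones(len(u))]
def onplane(s,px,z):
    d=rays(s,px)@s['R'].T
    return s['t']+d*((z-s['t'][2])/d[:,2])[:,None]
def cloud(s):
    v,u=np.mgrid[:480,:640]; d=rays(s,np.c_[u.ravel(),v.ravel()])*s['depth'].ravel()[:,None]
    P=(d@s['R'].T+s['t']).reshape(480,640,3); P[s['depth']==0]=np.nan; return P
def save(s,n): cv2.imwrite(f'pics/{n}.png',cv2.cvtColor(s['image'],cv2.COLOR_RGB2BGR))
E
python3 - <<'E'
from h import *
o=robot.get_obs(); print(o)
ims=[]
for n in('scene','top','wrist'):
    s=cam(n); save(s,n); print(n,s['t'],s.get('orientation'),s['fov_y'],s['D'])
    P=cloud(s); np.save(n+'.npy',P)
    print(np.nanpercentile(P[...,2],[2,20,50,80,98]))
E
```

```text
{'time': 0.0, 'joint_positions': array([ 1.01590188e+00,  8.79349331e-02,  1.37224044e+00, -5.78629856e-06,
        1.68357042e+00, -1.03085682e-01]), 'qvel': array([-0.00058474, -0.00010599,  0.00060879, -0.00055937,  0.00124171,
        0.0001117 ]), 'joint_torque': array([ 1.04668710e-03, -3.40182316e+01, -3.02426147e+01,  7.17587024e-02,
        3.30351549e-02, -1.62221913e-04]), 'tool_pos': array([0.23981656, 0.49431457, 0.18342219]), 'ee_rot': array([-3.13945036e+00, -2.15843788e-04,  2.68978301e+00]), 'wrist_force': array([-0.27873024, -0.13692634,  0.19172143]), 'wrist_torque': array([-0.02267835, -0.00122559,  0.00679535]), 'finger_force': 0.0, 'width': 0.09389089031307564}
scene [-0.03760408 -0.64840966  0.50074147] [ 1.09613228 -0.02471108 -0.69616109] 50.1880218112566 [-0.09219459  0.          0.          0.          0.        ]
[-0.72545172 -0.29036431 -0.0009644   0.12350026  0.40020438]
top [ 0.39692972 -0.00969734  0.88565035] [ 0.18669618  0.01078473 -1.58503469] 53.77716451225125 [-0.1169783  0.         0.         0.         0.       ]
[-0.72603934 -0.7190921  -0.00207688  0.00223259  0.05010796]
wrist [0.16886498 0.53017292 0.38427709] None 62.36797267912661 [-0.07486091  0.          0.          0.          0.        ]
[-0.72299879 -0.71980219 -0.62259009  0.24823093  0.32658159]
```

View pics/top.png

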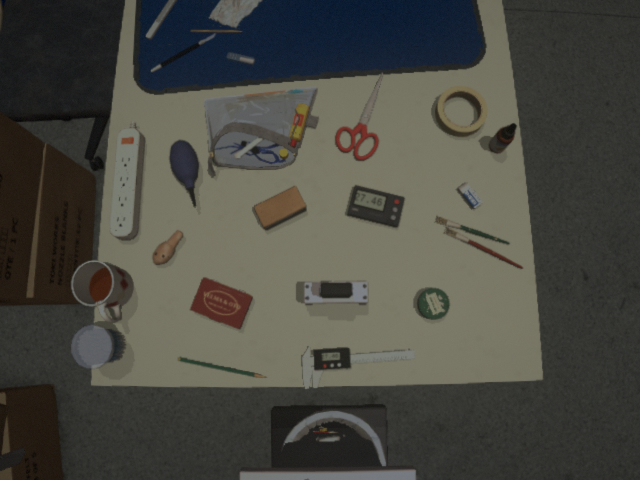

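View pics/scene.png

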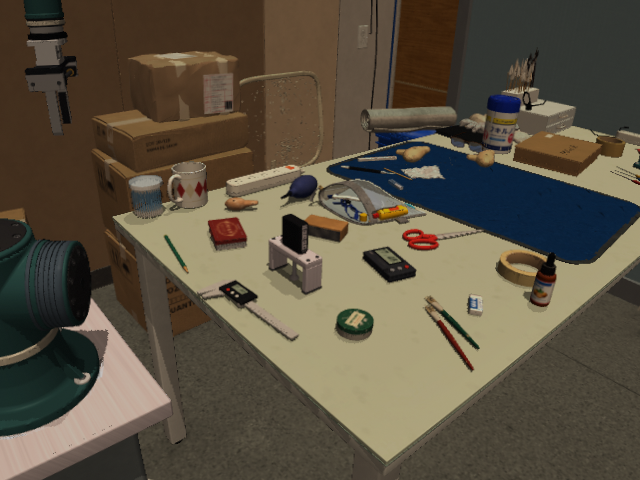

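The top view shows the cork block at about (280,208) and the gauge at (336,291), its long axis along the image rows. The scene view shows the gauge standing upright. The red tin (221,303), tuner (376,206) and green tin (433,303) are the decoys.

```bash
python3 - <<'E'
from h import *
P=np.load('top.npy'); im=cv2.imread('pics/top.png'); hsv=cv2.cvtColor(im,cv2.COLOR_BGR2HSV)
def rect(name,m,z,s):
    n,l,st,_=cv2.connectedComponentsWithStats(m.astype(np.uint8)); k=1+np.argmax(st[1:,4])
    px=np.argwhere(l==k)[:,::-1]; print(name,'n',len(px),'medz',np.nanmedian(P[l==k][:,2]))
    X=onplane(s,px,z)[:,:2]; r=cv2.minAreaRect((X*1000).astype(np.float32)); print(r, cv2.boxPoints(r).round(0).tolist())
s=cam('top')
w=np.zeros((480,640),bool)
a=w.copy();a[170:245,240:320]=1
print(hsv[208,280],hsv[291,336],hsv[292,312])
rect('block top',a&(P[...,2]>.022),.03,s)
b=w.copy();b[265:325,285:385]=1
rect('gauge grip',b&(P[...,2]>.09),.121,s)
rect('gauge bar',b&(P[...,2]>.045)&(P[...,2]<.08),.064,s)
rect('gauge white',b&(hsv[...,2]>150)&(hsv[...,1]<50),.064,s)
E
```

```text
[ 16 122 111] [30 29 44] [13 23 98]
block top n 1201 medz 0.028050889281218128
((631.03564453125, 81.65737915039062), (49.588871002197266, 89.42182922363281), 26.379470825195312) [[589.0, 111.0], [629.0, 31.0], [673.0, 53.0], [633.0, 133.0]]
gauge grip n 444 medz 0.12016992274598531
((466.476806640625, -19.78614616394043), (51.79777908325195, 21.05782699584961), 89.10446166992188) [[456.0, -46.0], [477.0, -46.0], [477.0, 6.0], [456.0, 6.0]]
gauge bar n 901 medz 0.06387017727998212
((467.72198486328125, -20.410717010498047), (111.07414245605469, 36.47328567504883), 89.60188293457031) [[449.0, -76.0], [486.0, -76.0], [486.0, 35.0], [450.0, 35.0]]Traceback (most recent call last):
  File "<stdin>", line 15, in <module>
  File "<stdin>", line 4, in rect
    return _wrapfunc(a, 'argmax', axis=axis, out=out, **kwds)
    return bound(*args, **kwds)
ValueError: attempt to get argmax of an empty sequence
```

```bash
cat >>h.py <<'E'
def go(x,y,z,yaw):
    "print tool-frame turn (rad) and shift (cm) to a tool-down pose, yaw in deg"
    o=robot.get_obs(); A=R.from_euler('xyz',o['ee_rot']); B=R.from_euler('xyz',[np.pi,0,np.radians(yaw)])
    print('at',o['tool_pos'].round(4),np.degrees(o['ee_rot']).round(2),'t',o['time'])
    print('turn',(A.inv()*B).as_rotvec().round(3),'shift cm',(100*A.inv().apply(np.array([x,y,z])-o['tool_pos'])).round(2))
E
python3 -c "
from h import *
go(.467,-.02,.185,90)"
```

```text
at [0.2399 0.4945 0.1839] [-1.7993e+02 -1.0000e-02  1.5411e+02] t 0.2
turn [-1.000e-03  1.000e-03  1.119e+00] shift cm [-42.89 -36.38  -0.07]
```

Call:
move_arm(deltas=[0, 0, 0.14, -4, -3, 0, -1, 0, 0, 0.28, -7.8, -6.6, 0, -1, 0, 0, 0.42, -11.6, -9.8, 0, -1, 0, 0, 0.56, -15.4, -13, 0, -1, 0, 0, 0.7, -19.2, -16.3, 0, -1, 0, 0, 0.84, -23, -19.5, 0, -1, 0, 0, 0.98, -26.8, -22.7, 0, -1, 0, 0, 1.119, -30.6, -26, 0, -1])

```text
time: 1.0
tool_pos: [0.4016, 0.127, 0.1846]
ee_rot: [3.141, -0.0, 1.565]
wrist_force: [1.0, -0.1, 0.0]
width: 0.0942
finger_force: 0.0
```

```bash
python3 -c "
from h import *
go(.467,-.02,.185,90)"
```

```text
at [0.4016 0.127  0.1846] [ 1.7996e+02 -2.0000e-02  8.9680e+01] t 1.0
turn [ 0.001 -0.    -0.006] shift cm [-14.67   6.63  -0.04]
```

Call:
move_arm(deltas=[0, 0, 0, -4.5, 2, 0, -1, 0, 0, 0, -9, 4, 0, -1, 0, 0, 0, -13, 6, 0, -1, 0, 0, 0, -14.7, 6.6, 0, -1, 0, 0, 0, -14.7, 6.6, 0, -1])

```text
time: 1.5
tool_pos: [0.4676, -0.0204, 0.1839]
ee_rot: [-3.14, 0.0, 1.566]
wrist_force: [-0.6, 0.6, -0.1]
width: 0.0943
finger_force: 0.0
```

```bash
python3 - <<'E'
from h import *
go(.467,-.02,.081,90)
s=cam('wrist'); save(s,'w1'); P=cloud(s)
for n,a,b in(('grip',.1,.13),('bar',.05,.08),('block',.02,.04)):
    m=(P[...,2]>a)&(P[...,2]<b); k,l,st,_=cv2.connectedComponentsWithStats(m.astype(np.uint8))
    for i in range(1,k):
        if st[i,4]>400:
            Q=P[l==i]; print(n,st[i],np.median(Q[:,2]),cv2.minAreaRect((Q[:,:2]*1000).astype(np.float32)))
E
```

```text
at [ 0.4676 -0.0204  0.1839] [-1.7993e+02  1.0000e-02  8.9740e+01] t 1.5
turn [-0.001  0.    -0.004] shift cm [ 0.04 -0.05 10.29]
grip [ 304  200   32   79 2361] 0.12121632348830141 ((468.58111572265625, -19.564655303955078), (54.31465530395508, 21.957427978515625), 89.48287200927734)
bar [ 296  154   48  132 3434] 0.06447957057013198 ((468.5726013183594, -19.62759780883789), (112.50890350341797, 38.10159683227539), 89.73053741455078)
block [ 245    0   87   38 2004] 0.024060603930920216 ((442.72021484375, 147.71804809570312), (28.800933837890625, 72.00283813476562), 89.30136108398438)
block [617   0  23  90 744] 0.03180404786498303 ((742.114501953125, 132.7071533203125), (19.087604522705078, 73.03748321533203), 11.128973007202148)
block [ 463   41   85  117 5913] 0.02896310684900566 ((633.7752685546875, 82.62373352050781), (50.489437103271484, 91.41065979003906), 26.064929962158203)
block [ 274  352   55   36 1586] 0.021870699338868343 ((447.69964599609375, -191.23895263671875), (58.08930587768555, 43.72048568725586), 0.3041934072971344)
```

View pics/w1.png

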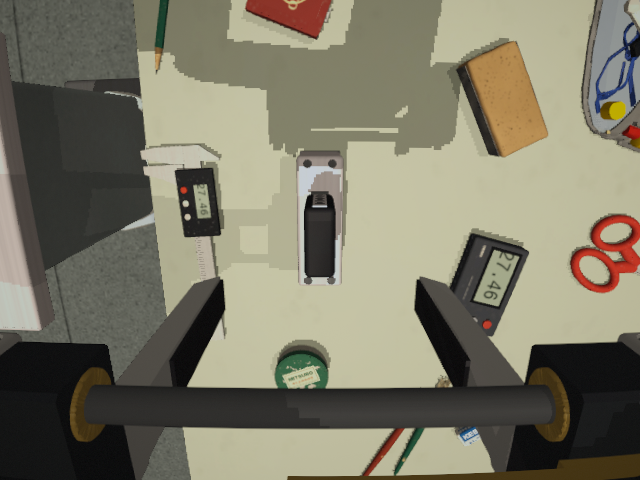

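The wrist view shows the grip at (320,235), level with and aligned between the fingers, and the block at (503,98). The positions agree with the top view to about 2 mm, so I'm descending.

Call:
move_arm(deltas=[0, 0, 0, 0, 0, 4, -1, 0, 0, 0, 0, 0.05, 8, -1, 0, 0, 0, 0.05, 0.05, 10, -1, 0, 0, 0, 0.05, 0.05, 10.2, -1, 0, 0, 0, 0.05, 0.05, 10.2, 1, 0, 0, 0, 0.05, 0.05, 10.2, 1, 0, 0, 0, 0.05, 0.05, 10.2, 1, 0, 0, 0, 0.05, 0.05, 10.2, 1])

```text
time: 2.35
tool_pos: [0.4687, -0.0176, 0.0841]
ee_rot: [3.139, 0.0, 1.571]
wrist_force: [-0.2, -0.0, -0.1]
width: 0.0658
finger_force: 0.0
```

Call:
move_arm(deltas=[0, 0, 0, 0, 0, 0, 1, 0, 0, 0, 0, 0, 0, 1])

```text
time: 2.55
tool_pos: [0.468, -0.0177, 0.083]
ee_rot: [3.141, 0.0, 1.571]
wrist_force: [0.7, 0.6, -1.2]
width: 0.0492
finger_force: 0.0
```

Call:
move_arm(deltas=[0, 0, 0, 0, 0, 0, 1, 0, 0, 0, 0, 0, 0, 1, 0, 0, 0, 0, 0, 0, 1, 0, 0, 0, 0, 0, 0, 1, 0, 0, 0, 0, 0, 0, 1, 0, 0, 0, 0, 0, 0, 1])

```text
time: 3.15
tool_pos: [0.4676, -0.0176, 0.0825]
ee_rot: [-3.141, -0.0, 1.571]
wrist_force: [-0.5, -1.0, -0.1]
width: 0.0216
finger_force: 30.0
```

Call:
move_arm(deltas=[0, 0, 0, 0, 0, -1.5, 1, 0, 0, 0, 0, 0, -4, 1, 0, 0, 0, 0, 0, -7, 1, 0, 0, 0, 0, 0, -8, 1, 0, 0, 0, 0, 0, -8, 1, 0, 0, 0, 0, 0, -8, 1])

```text
time: 3.75
tool_pos: [0.4669, -0.0175, 0.1609]
ee_rot: [-3.139, -0.0, 1.571]
wrist_force: [-0.1, 0.2, -4.2]
width: 0.0216
finger_force: 30.0
```

```bash
python3 - <<'E'
from h import *
go(.633,.082,.1625,26.2)
E
```

```text
at [ 0.4669 -0.0175  0.1609] [-1.7985e+02 -3.0000e-02  9.0000e+01] t 3.75
turn [-3.000e-03  1.000e-03  1.114e+00] shift cm [ 9.95 16.61 -0.2 ]
```

Call:
move_arm(deltas=[0, 0, 0.14, 1.2, 2, 0, 1, 0, 0, 0.28, 2.5, 4.2, 0, 1, 0, 0, 0.42, 3.8, 6.3, 0, 1, 0, 0, 0.56, 5, 8.4, 0, 1, 0, 0, 0.7, 6.3, 10.5, 0, 1, 0, 0, 0.84, 7.5, 12.6, 0, 1, 0, 0, 0.98, 8.8, 14.7, -0.1, 1, 0, 0, 1.114, 9.95, 16.6, -0.2, 1])

```text
time: 4.55
tool_pos: [0.6333, 0.0825, 0.161]
ee_rot: [-3.139, 0.005, 0.451]
wrist_force: [0.6, 0.0, -3.5]
width: 0.0217
finger_force: 30.0
```

Call:
move_arm(deltas=[0, 0, 0, 0, 0, 0, 1, 0, 0, 0, 0, 0, 0, 1, 0, 0, 0, 0, 0, 0, 1])

```text
time: 4.85
tool_pos: [0.6325, 0.0815, 0.1631]
ee_rot: [-3.141, 0.003, 0.458]
wrist_force: [0.9, 0.4, -2.9]
width: 0.0221
finger_force: 30.0
```

```bash
python3 - <<'E'
from h import *
go(.633,.082,.0825,26.2); print(robot.get_obs()['joint_positions'])
for n in('wrist','top'):
    s=cam(n); save(s,n+'2'); P=cloud(s); near=np.hypot(P[...,0]-.633,P[...,1]-.082)<.1
    for k,a,b in(('block',.022,.036),('bar',.13,.15)):
        m=near&(P[...,2]>a)&(P[...,2]<b); c,l,st,_=cv2.connectedComponentsWithStats(m.astype(np.uint8))
        for i in range(1,c):
            if st[i,4]>100:
                Q=P[l==i]; print(n,k,st[i],np.median(Q[:,2]),cv2.minAreaRect((Q[:,:2]*1000).astype(np.float32)))
E
```

```text
at [0.6325 0.0815 0.1631] [-1.7994e+02  1.7000e-01  2.6220e+01] t 4.85
turn [-0.001  0.003  0.   ] shift cm [ 0.09 -0.02  8.06]
[ 3.93710460e-02  2.91018601e-01  1.17549539e+00 -2.55101300e-04
  1.67815116e+00  1.15257721e+00]
wrist block [ 267  190   20   55 1009] 0.02894541419325275 ((618.0985717773438, 115.64991760253906), (49.294559478759766, 16.797012329101562), 25.419204711914062)
wrist block [352 190  20  55 971] 0.029048639226655126 ((650.7978515625, 49.198848724365234), (49.36767578125, 15.973713874816895), 26.511987686157227)
wrist bar [ 286  171   68  108 4730] 0.14508916375909073 ((654.4151611328125, 91.96619415283203), (62.477081298828125, 38.10236740112305), 26.209115982055664)
top block [294 186  12  26 177] 0.028049031389118184 ((648.0570678710938, 50.02176284790039), (49.695037841796875, 18.753185272216797), 25.449459075927734)
```

View pics/wrist2.png

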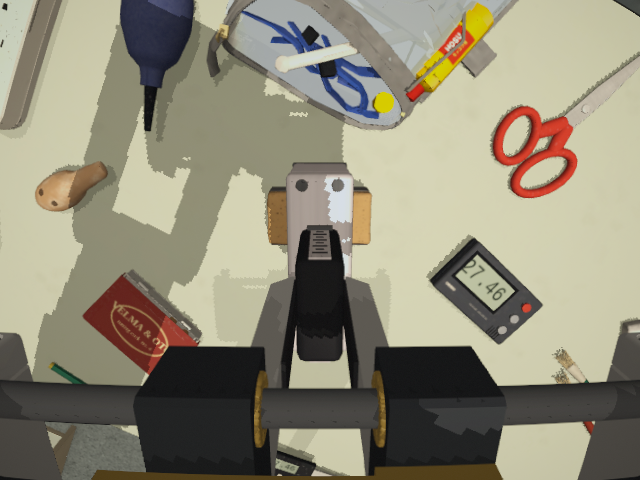

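The wrist view shows the gauge across the block: bar at (320,220), with equal cork showing each side at (277,215) and (362,215). The gauge is about 3 mm short along its own y axis, so I'll correct that and then lower it.

Call:
move_arm(deltas=[0, 0, 0, 0.3, 0, 0, 1, 0, 0, 0, 0.3, 0, 2, 1, 0, 0, 0, 0.3, 0, 3.5, 1, 0, 0, 0, 0.3, 0, 5, 1, 0, 0, 0, 0.3, 0, 6.2, 1, 0, 0, 0, 0.3, 0, 7.2, 1, 0, 0, 0, 0.3, 0, 7.7, 1, 0, 0, 0, 0.3, 0, 7.7, 1])

```text
time: 5.75
tool_pos: [0.636, 0.0832, 0.0868]
ee_rot: [-3.141, 0.001, 0.457]
wrist_force: [0.2, 0.7, -2.9]
width: 0.0224
finger_force: 30.0
```

```bash
python3 - <<'E'
from h import *
go(.6345,.0825,.0825,26.2)
s=cam('scene'); save(s,'sc3'); cv2.imwrite('pics/sc3c.png',cv2.resize(cv2.cvtColor(s['image'],cv2.COLOR_RGB2BGR)[130:310,220:460],None,fx=3,fy=3,interpolation=cv2.INTER_CUBIC))
E
```

```text
at [0.636  0.0832 0.0868] [-1.7996e+02  7.0000e-02  2.6170e+01] t 5.75
turn [-0.001  0.001 -0.   ] shift cm [-0.17 -0.    0.43]
```

View pics/sc3c.png

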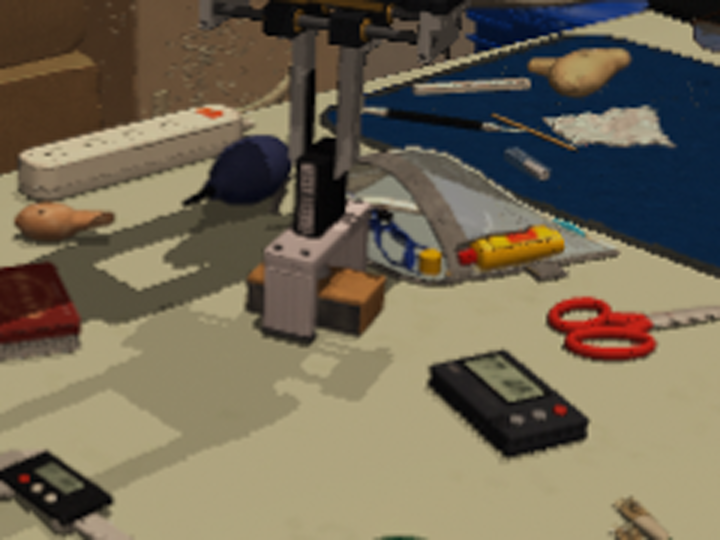

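The crop shows the gauge straddling the block, near leg at (290,300) in front of the block and just off the table. Now the last few mm.

Call:
move_arm(deltas=[0, 0, 0, 0, 0, 0.15, 1, 0, 0, 0, 0, 0, 0.3, 1, 0, 0, 0, 0, 0, 0.4, 1, 0, 0, 0, 0, 0, 0.4, 1, 0, 0, 0, 0, 0, 0.4, 1])

```text
time: 6.3
tool_pos: [0.6368, 0.0832, 0.0839]
ee_rot: [3.141, -0.001, 0.457]
wrist_force: [0.1, 0.3, -2.3]
width: 0.0219
finger_force: 30.0
```

Call:
move_arm(deltas=[0, 0, 0, 0, 0, 0.1, 1, 0, 0, 0, 0, 0, 0.15, 1, 0, 0, 0, 0, 0, 0.15, 1])

```text
time: 6.6
tool_pos: [0.637, 0.0833, 0.083]
ee_rot: [3.141, -0.002, 0.457]
wrist_force: [1.2, -0.5, 0.4]
width: 0.0217
finger_force: 30.0
```

Call:
move_arm(deltas=[0, 0, 0, 0, 0, 0.05, 1, 0, 0, 0, 0, 0, 0.05, 1])

```text
time: 6.8
tool_pos: [0.6372, 0.0834, 0.0828]
ee_rot: [3.141, -0.002, 0.457]
wrist_force: [0.4, 1.1, 3.2]
width: 0.022
finger_force: 30.0
```

Contact with the table shows in the force, which went from −3 N to +3 N. Next I'll check the pointers and position, then release.

Call:
move_arm(deltas=[0, 0, 0, 0, 0, 0, 1, 0, 0, 0, 0, 0, 0, -0.2, 0, 0, 0, 0, 0, 0, -0.2, 0, 0, 0, 0, 0, 0, -0.2, 0, 0, 0, 0, 0, 0, -0.2, 0, 0, 0, 0, 0, 0, -0.2])

```text
time: 7.4
tool_pos: [0.6362, 0.0831, 0.0812]
ee_rot: [-3.141, 0.001, 0.457]
wrist_force: [0.9, -0.3, 0.4]
width: 0.0556
finger_force: 0.0
```

Call:
move_arm(deltas=[0, 0, 0, 0, 0, -2, -0.2, 0, 0, 0, 0, 0, -5, -0.2, 0, 0, 0, 0, 0, -9, -0.2, 0, 0, 0, 0, 0, -12, -0.2, 0, 0, 0, 0, 0, -12, -0.2, 0, 0, 0, 0, 0, -12, -0.2])

```text
time: 8.0
tool_pos: [0.6367, 0.0832, 0.2021]
ee_rot: [3.141, -0.001, 0.457]
wrist_force: [0.4, -0.7, -0.3]
width: 0.0565
finger_force: 0.0
```

```bash
python3 - <<'E'
from h import *
go(.6345,.0825,.2,26.2)
for n in('wrist','top'):
    s=cam(n); save(s,n+'4'); P=cloud(s); near=np.hypot(P[...,0]-.633,P[...,1]-.082)<.1
    for k,a,b in(('block',.022,.036),('bar',.055,.075),('grip',.11,.13)):
        m=near&(P[...,2]>a)&(P[...,2]<b); c,l,st,_=cv2.connectedComponentsWithStats(m.astype(np.uint8))
        for i in range(1,c):
            if st[i,4]>100:
                Q=P[l==i]; print(n,k,st[i],np.median(Q[:,2]),cv2.minAreaRect((Q[:,:2]*1000).astype(np.float32)))
                if k=='bar': print(np.linalg.lstsq(np.c_[Q[:,:2],np.ones(len(Q))],Q[:,2],rcond=None)[0])
s=cam('scene'); cv2.imwrite('pics/sc4c.png',cv2.resize(cv2.cvtColor(s['image'],cv2.COLOR_RGB2BGR)[150:270,260:400],None,fx=5,fy=5,interpolation=cv2.INTER_CUBIC))
E
```

```text
at [0.6367 0.0832 0.2021] [ 1.7997e+02 -8.0000e-02  2.6170e+01] t 8.0
turn [ 0.001 -0.001 -0.   ] shift cm [-0.23 -0.03  0.21]
wrist block [ 272  189   27   50 1257] 0.028958277091945983 ((619.6825561523438, 111.78598022460938), (49.55311584472656, 25.650291442871094), 25.906280517578125)
wrist block [ 341  189   25   50 1179] 0.029025026252586184 ((648.7674560546875, 52.37709426879883), (49.5308723449707, 23.633014678955078), 25.87228775024414)
wrist bar [ 297  156   45  124 3073] 0.06444112868042129 ((636.9080200195312, 82.90147399902344), (111.73235321044922, 38.0493049621582), 26.221826553344727)
[ 0.00018888 -0.00044312  0.0643629 ]
wrist grip [ 305  201   30   71 2024] 0.12119797815635297 ((636.9646606445312, 82.84016418457031), (53.47364044189453, 21.842151641845703), 25.68684959411621)
top block [290 186  16  28 261] 0.027824459908923793 ((647.3843994140625, 52.46739959716797), (49.87529754638672, 22.89420509338379), 26.525800704956055)
top bar [291 204   9  23 107] 0.06325349336928565 ((607.2083740234375, 50.399330139160156), (41.035762786865234, 13.081430435180664), 2.7412221431732178)
[0.00939418 0.11197659 0.05167105]
```

View pics/sc4c.png

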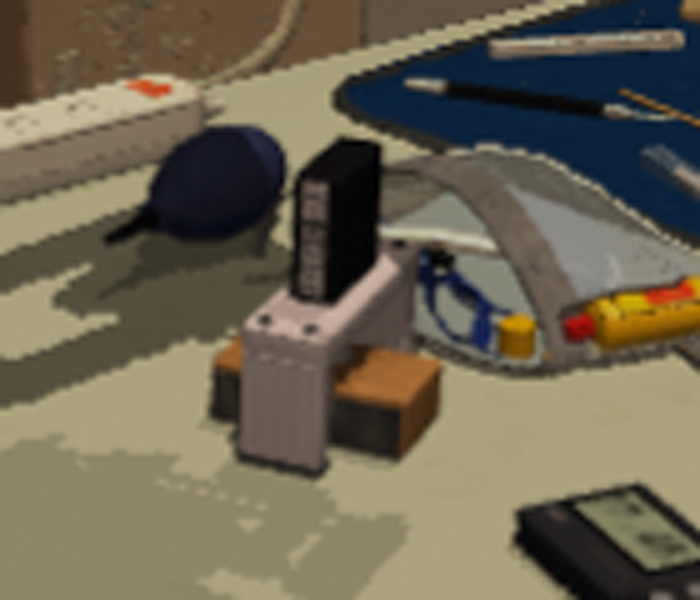

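The gauge stands over the block, near leg sole on the table at (280,465). The bar is level at 64 mm, the foot is about 3 mm from the block's middle, and the robot is clear.

```bash
python3 -c "
from bench import robot
print(robot.close_job())"
```

```text
the job is handed in; nothing more can be done
None
```

The gauge is released and standing upright across the sanding block, its foot about 3 mm from the block's middle and the block not noticeably moved; the job is handed in, though I did not read the pointer and no verdict came back.

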